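# Shut the tool chest's sprung lid and shoot its bolt

### The arm

A 7-joint arm with a two-finger parallel gripper is mounted at the origin on the work surface. World frame = base frame: x ahead of the robot, y to its left, z up, the work surface at z = 0. Lengths are in m, angles in rad, forces in N, time in s.
With the tool pointing down it reaches from about 0.425 to 0.975 m from the base axis. Payload 16.7 kg.
Tool frame: the origin (TCP) lies on the centre line of the jaws, within the pads' length; the fingertips stand 19 mm ahead of it and the grasp point (between the pads) is the TCP (r.tips_ahead is the distance from the TCP to the fingertips, in m); z points along the fingers, y is the line along which they close (so a half turn about z gives the same grasp; the last joint's range is limited). The gripper opens to 85 mm and grips with 20 to 120 N. Pads are 22 mm wide; open, the fingers measure 114 mm over their backs; the gripper's body (76 mm by 85 mm) begins 54 mm behind the grasp point. The pads swing forward as they close: fully open they stand 13 mm farther back than shut.
Start: joints at [-1.375, 0.426, 0.074, 1.606, -0.034, 1.111, -0.067], TCP at [0.229, 0.635, 0.25] pointing down, gripper open.
Joint ranges: [-2.85, 2.85], [-0.5, 2.14], [-1.23, 1.37], [0.21, 2.46], [-1.02, 4.16], [0.16, 2.05], [-2.73, 2.73]. Speed limits (rad/s): [1.89, 1.89, 2.39, 2.39, 3.01, 3.01, 3.01].

### API

Orientations are given as a unit quaternion [w, x, y, z].
In Python, from workcell import monitor, optics, r gives the robot as it stands.
- The arm moves only by the shell command python3 -m creep 'ROWS' [OPENING]. ROWS is JSON, a list of rows, each an object of numbers: "tx", "ty", "tz": the shift along the tool's x, y, z in mm; "twist": the turn about the tool's z in rad. In form: [{"tx": .., "ty": .., "tz": .., "twist": ..}, ...]. A call has exactly 5 rows; each row shifts and turns the commanded pose from where the row before left it, along the tool's axes as they then stand; what a row does not reach is not made up. A row lasts 1/8 s, in which the tool goes at most 62.5 mm and 10.7 degrees, less where a joint would pass 70% of its speed; a pose out of reach is approached as far as the arm can. A call with a gripper value outside its range is refused whole. OPENING is the opening, from 0 (shut) to 1 (fully open), set as the call begins (- or left out, the last holds). The fingers move at their own pace and stop on an object; the grip force is fixed at half the most. Time passes only in rows, so rows that do not move let the fingers close, or fill a call up. It gives the time, the measured TCP pose, the force, the opening and the grip force at its end, in the units of the state.
- monitor.get_obs(): the state, without advancing time (a new reading comes with each control period).
- optics.grab_frame(name): name is "scene" or "side" or "wrist"; returns (picture, depth): 384x512x3 uint8, blue, green, red; 384x512 float32, m along the optical axis (not along the pixel's ray), 0 where there is no reading.
- optics.camera_params(name): a dict with "camera_matrix" (3x3 intrinsics, pixels), "k1" (the pictures are not rectified: a ray, as slopes to the right and down, at radius r is drawn at 1 + k1 r^2 times it, then the intrinsics apply), "extrinsics" (4x4, takes a point from world to camera coordinates). Camera axes: x right, y up, looking along -z (the intrinsics and any distortion apply to the point x, -y, -z); pixel columns grow to the right and rows downward; lengths in m; the calibration is good to about 2 mm. A picture is of the moment at which its call begins: read the wrist's pose just before it. camera_params takes no time and is no camera call; for the wrist camera it gives the pose at the moment of the call.
- r.job_done(): hands the job in; it is judged then, once.
The state is a dict: "time_s": time; "qpos": joint angles; "qd": joint speeds; "effort": joint torques, N m; "ee_pos": TCP position; "tcp_rot": TCP orientation; "ft_force": force on the tool from outside, world axes, zero at the start; "moment": the same for the moment, N m; "gripper_width": finger opening in m; "gripper_force": force on a finger pad.
Only numpy, scipy, OpenCV 4.12 (cv2) and the standard library are available. Lean on these libraries where they do the work, as an engineer would, in place of code of your own. Each camera call takes 0.05 s, during which the arm holds its last target. There are 200 camera calls.

### The job

Close the tool chest on the bench and bolt it: the lid is sprung up, so press it down on its rubber buffers by the bolt's knob and, holding it down, push the bolt across into the keeper until you feel its tip come up firmly against the stop hidden inside, then let go. Go by feel and gently: do not force the lid onto its buffers or ram the bolt against the keeper, and leave the other things on the chest and the bench where they are.

Things in the scene. Friction and masses are not known exactly. Their poses are not given: they have to be found in the camera images.
- chest: Fixed plywood tool chest, 300 mm (x) by 400 mm (y), 100 mm high. Origin: centre of its underside; z up, -x its front (towards the robot), +y the way the bolt is pushed. Its top is a fixed deck (100 mm above the origin) with an opening that the lid fills; a deck strip 140 mm wide at the +y side carries the keeper.
- lid: Plywood trapdoor lid, 216 x 216 x 15 mm, flush with the deck when shut. Origin on the hinge line along its far (+x) edge, at its top face: 100, 0, 100 mm in the chest's frame. Axes as the chest's when shut; it opens by turning about +y, the front edge rising. Starts 0.19 to 0.28 rad open; a spring pushes it up, 4 to 12 N at the knob. Let go unbolted, it rises again.
- buffer (a point): Top of a rubber buffer in the chest; a like one stands 180 mm farther along -y. They stop the lid's underside, 212 mm in front of the hinge, at angle 0 (shut), and are stiff: about 1 mm more takes some 20 N.
- bolt: Steel barrel bolt on the lid: rod 12 mm across, 195 mm long, parallel to the hinge, 195 mm in front of it and 12 mm above the lid's top face, in two straps whose tops are 22 mm above the lid. Origin on the rod's axis under the knob; y towards the tip, z up out of the lid. It slides only along y, against about 3 N of friction, and stays where it is left. Travel to spare beyond home.
- knob_top (a point): Centre of the top of the bolt's knob: an upright plain steel post 16 mm across and 44 mm tall on the rod. This point is 50 mm above the rod's axis and 62 mm above the lid's top face, along the lid's z (the knob leans with the lid). The knob stays clear of the straps and the keeper all the way home.
- bolt_tip (a point): Centre of the rod's flat tip (no lead-in), 102 mm ahead of the knob's axis along the bolt's y. At the start it is 6 to 23 mm short of the keeper's mouth along y.
- keeper: Fixed steel keeper on the deck: a socket 24 mm wide, 54 mm long, 24 mm high, in line with the bolt. Origin on the deck under the mouth's middle; +y points in. Hole 16 x 16 mm, axis 12 mm above the deck: 2 mm of play all round the rod when the lid is on its buffers. With the bolt in it, the roof keeps the lid shut.
- keeper_end: Rear wall of the keeper with a set-screw stop inside the hole. Origin: middle of the keeper's rear face, 54 mm from the mouth. The stop's face stands anywhere from 22 to 42 mm in from the mouth, set differently each time; it cannot be seen or measured, only felt with the bolt's tip. It is rigid (1 mm too far takes some 20 N). The bolt is fully home when its tip bears on it, by some 5 N or more.
- keeper_mouth (a point): Centre of the keeper's mouth, 12 mm above the deck, on the face towards the bolt.
- offcut: Bystander, to be left alone: wooden offcut block, 60 x 40 x 25 mm, lying on the chest's deck beside the keeper. Origin at the centre of its underside.
- jar: Bystander, to be left alone: small clear screw jar with steel cap, 44 mm across, 55 mm high, on the deck. Origin at the centre of its underside.
- driver: Bystander, to be left alone: screwdriver, 170 mm, lying on the deck near its left edge. Origin at the centre of its underside.
- hammer: Bystander, to be left alone: hammer, 270 mm, on the bench to the right of the chest. Origin at the centre of its underside.
- glue: Bystander, to be left alone: white glue bottle with a cap, 56 mm across, 150 mm high, on the bench to the right. Origin at the centre of its underside.
- brushpot: Bystander, to be left alone: dark metal pot with brushes, 80 mm across, 100 mm high (handles to 170), on the bench to the left. Origin at the centre of its underside.

How it is judged:
On the way, in this order (a step that is already met when the one before it is completed fails the run):
1. the lid is pressed down flush (within 0.015 rad) with the bolt still out of the keeper (angle between lid's own z axis and vertical below 0.015 rad and y of bolt_tip in the frame of keeper below 0 m), for 0.1 s.
2. the lid being down, the bolt's tip bears on the stop inside the keeper with at least 2.5 N (angle between lid's own z axis and vertical below 0.025 rad and y of bolt_tip in the frame of keeper above 0.0195 m and contact force between bolt and keeper_end above 2.5 N), for 0.05 s.
At the end, for the whole second after the job is handed in: The lid is down within 0.025 rad of shut, held by the bolt, whose tip has come up against the stop and is still at least 19.5 mm inside the keeper, at rest (angle between lid's own z axis and vertical below 0.025 rad and y of bolt_tip in the frame of keeper above 0.0195 m and linear speed of bolt below 0.01 m/s); the robot touches nothing.
It fails at once if the bolt presses on the keeper with more than 28 N (contact force between bolt and keeper above 28 N).
It fails at once if the lid is pressed on its buffers with more than 35 N (contact force between lid and chest above 35 N).
It fails at once if a bystander is moved more than 20 mm (distance of any of offcut, jar, driver, hammer, glue, brushpot from where it was at the start of the episode above 0.02 m).
It also fails if it takes over 67 s, if anything falls off the work surface, if the arm or the gripper's body presses on something with over 40 N, if the wrist force passes 120 N, or if a joint passes its speed limit or range.

## Working session

There is one attempt and no reset: what is moved stays moved. The work goes in short steps, Python scripts to look and compute and a shell command to move; the robot and the scene stay as the last step left them, time stands still between calls to the robot, and variables do not carry over. Pictures are saved under pics/ and viewed, at most 10 in all, crops included, and the job is handed in when it is done.

```bash
mkdir -p pics; ls; cat > h.py <<'E'
import numpy as np, cv2
from workcell import monitor, optics, r
def world(name,d,P=None):
    P=P or optics.camera_params(name);K=np.array(P["camera_matrix"]);k1=P["k1"];E=np.array(P["extrinsics"])
    H,W=d.shape;u,v=np.meshgrid(np.arange(W),np.arange(H))
    pts=np.stack([u,v],-1).reshape(-1,1,2).astype(np.float64)
    n=cv2.undistortPoints(pts,K,np.array([k1,0,0,0,0.])).reshape(H,W,2)
    c=np.stack([n[...,0]*d,-n[...,1]*d,-d],-1)
    return (c-E[:3,3])@E[:3,:3]
E
python3 - <<'E'
from h import *
o=monitor.get_obs();print(o)
for n in("scene","side"):
    P=optics.camera_params(n);b,d=optics.grab_frame(n);cv2.imwrite(f"pics/{n}0.png",b);np.savez(f"{n}0",b=b,d=d,w=world(n,d,P))
    E=np.array(P["extrinsics"]);print(n,-E[:3,:3].T@E[:3,3],P["k1"])
E
```

```text
pics
{'time_s': 0.0, 'qpos': array([-1.37454559,  0.42674102,  0.07388052,  1.60660332, -0.03411877,
        1.1107718 , -0.06709929]), 'qd': array([ 0.00058591, -0.00020832,  0.00097944,  0.00056772, -0.00219749,
        0.00055854, -0.0005469 ]), 'effort': array([-3.18908693e-03, -9.49873567e+01,  3.75881776e+00, -4.63518548e+01,
        1.90445501e-02,  1.01116661e-02, -3.01886746e-05]), 'ee_pos': array([0.22867066, 0.63469061, 0.24960707]), 'tcp_rot': array([-6.41823705e-05,  1.72048121e-01,  9.85088344e-01, -6.28233686e-04]), 'ft_force': array([-0.37895377,  0.25371668, -0.42585858]), 'moment': array([-0.03098894, -0.00839823, -0.01766945]), 'gripper_force': 0.0, 'gripper_width': 0.08553874920883284}
scene [1.34220781 0.81084492 0.84430784] -0.0015600540645288833
side [ 0.31795947 -1.14038985  0.8871201 ] -0.012576619669749852
```

View pics/scene0.png

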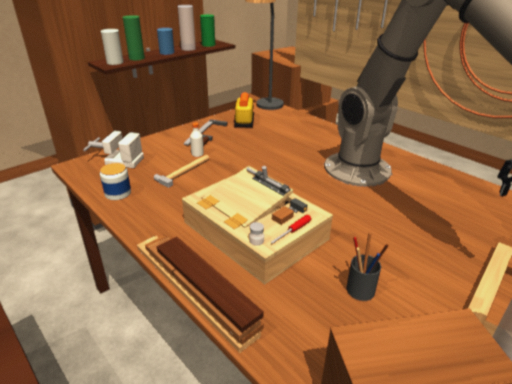

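View pics/side0.png

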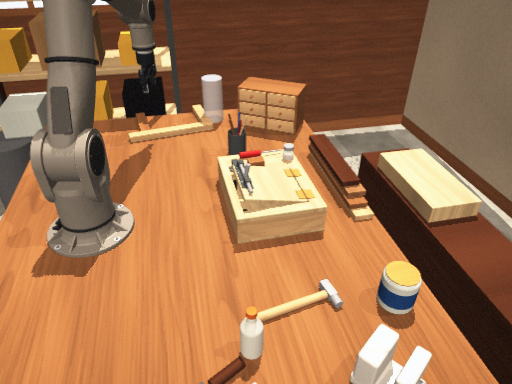

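The scene view shows the chest with its lid up and its bolt at about (265,180). The keeper is at (297,205), the offcut at (283,214), the driver at (295,228) and the jar at (257,233).

```bash
python3 - <<'E'
from h import *
for n,(x0,x1,y0,y1) in dict(scene=(175,340,155,285),side=(210,335,135,250)).items():
    z=np.load(n+"0.npz");b,w=z["b"],z["w"];hsv=cv2.cvtColor(b,cv2.COLOR_BGR2HSV)
    box=np.zeros(b.shape[:2],bool);box[y0:y1,x0:x1]=1
    deck=box&(abs(w[...,2]-.1)<.006)
    p=w[deck];print(n,len(p),"deck rect",cv2.minAreaRect(p[:,:2].astype(np.float32)))
    st=(box&(hsv[...,1]<90)&(hsv[...,2]<170)&(w[...,2]>.1)&(w[...,2]<.25)).astype(np.uint8)
    k,l,s,c=cv2.connectedComponentsWithStats(st)
    for i in range(1,k):
        if s[i,4]>10: q=w[l==i];print(s[i],q.min(0).round(3),q.max(0).round(3),np.median(q,0).round(3))
    cv2.imwrite(f"pics/{n}1.png",cv2.resize(b[y0:y1,x0:x1],None,fx=4.5,fy=4.5,interpolation=2))
E
```

```text
scene 3425 deck rect ((0.6201304197311401, 0.025744661688804626), (0.30461385846138, 0.4042277932167053), 0.927551805973053)
[247 168  43  27 348] [ 0.507 -0.107  0.133] [0.55  0.085 0.197] [ 0.539 -0.004  0.149]
[290 199  17  13 148] [0.511 0.102 0.101] [0.546 0.155 0.127] [0.533 0.128 0.121]
[250 229  13   6  47] [0.73  0.151 0.134] [0.756 0.181 0.155] [0.748 0.173 0.148]
side 2621 deck rect ((0.6387268304824829, 0.07323169708251953), (0.5946152210235596, 0.4220598042011261), 69.29097747802734)
[284 147   9   4  27] [0.715 0.133 0.139] [0.744 0.16  0.155] [0.728 0.143 0.146]
[232 159  21  30 275] [ 0.507 -0.091  0.109] [0.546 0.15  0.196] [ 0.523 -0.007  0.146]
[229 166   4   5  11] [0.497 0.103 0.101] [0.506 0.141 0.106] [0.501 0.121 0.103]
```

View pics/scene1.png

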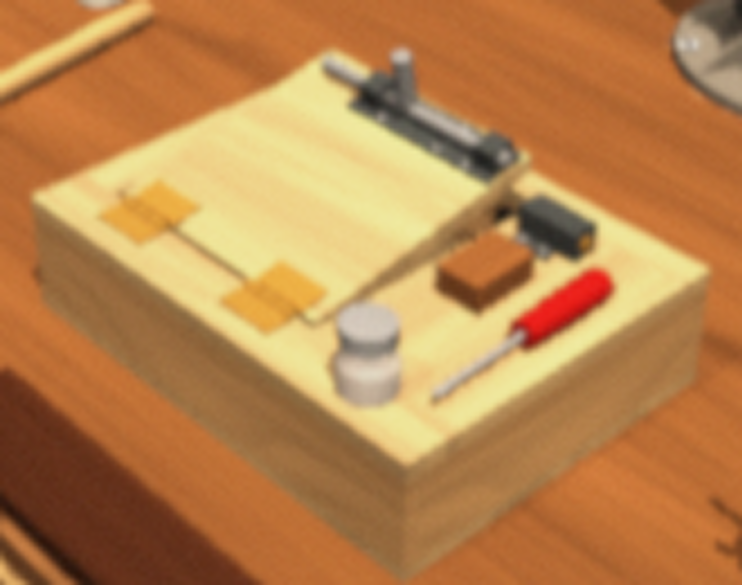

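Zoomed, the knob is at crop (402,70), the tip strap at (495,150), the keeper at (557,225) with the offcut beside it. Next I'll get the knob, keeper and lid angle from depth.

```bash
cat > m.py <<'E'
from h import *
np.set_printoptions(precision=4,suppress=True)
def hinge(n):pass
for n,(x0,x1,y0,y1) in dict(scene=(175,340,155,285),side=(210,335,135,250)).items():
    z=np.load(n+"0.npz");b,w=z["b"],z["w"];hsv=cv2.cvtColor(b,cv2.COLOR_BGR2HSV)
    box=np.zeros(b.shape[:2],bool);box[y0:y1,x0:x1]=1
    st=box&(hsv[...,1]<100)&(w[...,0]<.57)&(w[...,0]>.48)
    kn=w[st&(w[...,2]>.172)];print(n,"knob",len(kn),kn.min(0),kn.max(0),kn.mean(0))
    ke=w[st&(w[...,2]>.118)&(w[...,2]<.13)&(w[...,1]>.09)];print("keeper top",len(ke),ke.min(0),ke.max(0),ke.mean(0),cv2.minAreaRect(ke[:,:2].astype(np.float32)) if len(ke)>3 else 0)
    wood=box&(hsv[...,1]>60)&(w[...,0]>.55)&(w[...,0]<.68)&(w[...,1]<.07)&(w[...,1]>-.06)&(w[...,2]>.105)
    p=w[wood];A=np.c_[p[:,:2],np.ones(len(p))];c,res,*_=np.linalg.lstsq(A,p[:,2],rcond=None)
    print("lid",len(p),c,"angle",np.arctan(np.hypot(c[0],c[1])),"dir",np.arctan2(c[1],c[0]),"z=.1 at x",(0.1-c[2])/c[0],"rms",np.std(A@c-p[:,2]))
E
python3 m.py
```

```text
scene knob 38 [ 0.5333 -0.0234  0.1724] [ 0.5476 -0.0089  0.2005] [ 0.542  -0.0151  0.1885]
keeper top 93 [0.5105 0.0987 0.1184] [0.5373 0.1551 0.127 ] [0.5251 0.1286 0.123 ] ((0.5245524048805237, 0.12704741954803467), (0.026568423956632614, 0.056436389684677124), 1.7594013214111328)
lid 1058 [-0.2026 -0.0017  0.2454] angle 0.19987542123032592 dir -3.1333978581595168 z=.1 at x 0.7179876568998632 rms 0.0017523367733827027
side knob 45 [ 0.5282 -0.0293  0.1727] [ 0.5468 -0.0108  0.2046] [ 0.5369 -0.0235  0.1885]
keeper top 32 [0.5099 0.1116 0.1198] [0.532  0.1541 0.1287] [0.5188 0.1339 0.1247] ((0.518853485584259, 0.13368818163871765), (0.04420213773846626, 0.018787549808621407), 79.93116760253906)
lid 355 [-0.202   0.0009  0.2462] angle 0.1993027482994721 dir 3.1370003126254655 z=.1 at x 0.7236059170829985 rms 0.0015464833458410968
```

```bash
python3 -m creep '[{"tx":0,"ty":0,"tz":0,"twist":-0.18},{"tx":0,"ty":0,"tz":0,"twist":-0.177},{"tx":-20,"ty":-44,"tz":0,"twist":0},{"tx":-20,"ty":-44,"tz":0,"twist":0},{"tx":-20,"ty":-44,"tz":0,"twist":0}]' 1
python3 -m creep '[{"tx":-22,"ty":-46,"tz":0,"twist":0},{"tx":-22,"ty":-46,"tz":0,"twist":0},{"tx":-22,"ty":-46,"tz":0,"twist":0},{"tx":-22,"ty":-46,"tz":0,"twist":0},{"tx":-22,"ty":-46,"tz":0,"twist":0}]'
```

```text
time_s: 0.72
ee_pos: [0.2907, 0.5021, 0.2499]
tcp_rot: [-0.0, -0.006, 1.0, -0.0]
ft_force: [1.4, 0.3, 0.3]
gripper_width: 0.0853
gripper_force: 0.0
time_s: 1.35
ee_pos: [0.4033, 0.2732, 0.2503]
tcp_rot: [-0.0, -0.006, 1.0, 0.0]
ft_force: [0.8, 0.4, 0.6]
gripper_width: 0.0857
gripper_force: 0.0
```

```bash
python3 -m creep '[{"tx":-24,"ty":-55,"tz":0,"twist":0},{"tx":-24,"ty":-55,"tz":0,"twist":0},{"tx":-24,"ty":-55,"tz":0,"twist":0},{"tx":-24,"ty":-55,"tz":0,"twist":0},{"tx":-24,"ty":-55,"tz":0,"twist":0}]'
python3 -m creep '[{"tx":-12,"ty":-19,"tz":0,"twist":0},{"tx":0,"ty":0,"tz":0,"twist":0},{"tx":0,"ty":0,"tz":0,"twist":0},{"tx":0,"ty":0,"tz":0,"twist":0},{"tx":0,"ty":0,"tz":0,"twist":0}]'
python3 - <<'E'
from h import *
np.set_printoptions(precision=4,suppress=True)
P=optics.camera_params("wrist");print(monitor.get_obs()["ee_pos"]);b,d=optics.grab_frame("wrist");w=world("wrist",d,P);np.savez("wrist1",b=b,w=w,d=d)
cv2.imwrite("pics/wrist1.png",b)
hsv=cv2.cvtColor(b,cv2.COLOR_BGR2HSV)
st=(d>0)&(hsv[...,1]<100)&(w[...,0]<.58)&(w[...,0]>.48)
k=w[st&(w[...,2]>.185)&(w[...,2]<.21)&(abs(w[...,1]+.02)<.03)];print("knob",len(k),k.min(0) if len(k) else 0,k.max(0) if len(k) else 0,k.mean(0))
q=w[st&(w[...,2]>.12)&(w[...,2]<.13)&(w[...,1]>.09)&(w[...,1]<.17)];print("keeper",len(q),cv2.minAreaRect(q[:,:2].astype(np.float32)) if len(q)>3 else 0)
E
```

```text
time_s: 1.98
ee_pos: [0.5263, -0.0005, 0.2504]
tcp_rot: [0.0, -0.006, 1.0, 0.0]
ft_force: [0.3, 1.1, 0.1]
gripper_width: 0.0855
gripper_force: 0.0
time_s: 2.6
ee_pos: [0.5379, -0.0168, 0.2504]
tcp_rot: [0.0, -0.006, 1.0, 0.0]
ft_force: [-0.3, -0.4, -0.9]
gripper_width: 0.0857
gripper_force: 0.0
[ 0.5379 -0.0168  0.2504]
knob 869 [ 0.5304 -0.0275  0.1851] [ 0.5481 -0.0117  0.2021] [ 0.5374 -0.0195  0.1966]
keeper 2260 ((0.522898256778717, 0.12575730681419373), (0.02508196048438549, 0.05549086257815361), 0.9637480974197388)
```

View pics/wrist1.png

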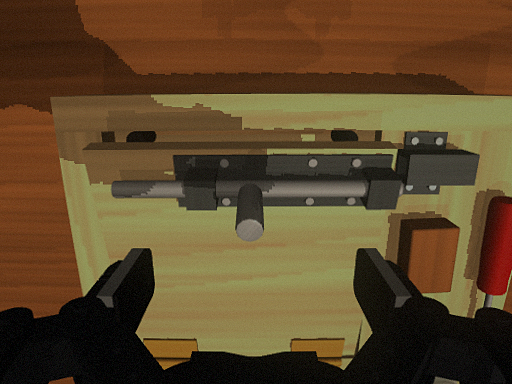

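The knob top is at (250,230) and the keeper at (440,165). The knob centre works out at about (0.539, -0.0195, 0.20), matching the earlier estimate. Now descend around the knob and grip along y.

```bash
python3 -m creep '[{"tx":-1,"ty":-2.7,"tz":0,"twist":-0.005},{"tx":0,"ty":0,"tz":20,"twist":0},{"tx":0,"ty":0,"tz":20,"twist":0},{"tx":0,"ty":0,"tz":15,"twist":0},{"tx":0,"ty":0,"tz":7,"twist":0}]' 0.6
python3 -m creep '[{"tx":0,"ty":0,"tz":0,"twist":0},{"tx":0,"ty":0,"tz":0,"twist":0},{"tx":0,"ty":0,"tz":0,"twist":0},{"tx":0,"ty":0,"tz":0,"twist":0},{"tx":0,"ty":0,"tz":0,"twist":0}]' 0
```

```text
time_s: 3.28
ee_pos: [0.5389, -0.0204, 0.1876]
tcp_rot: [-0.0, -0.008, 1.0, -0.0]
ft_force: [-0.9, 0.0, 0.1]
gripper_width: 0.0516
gripper_force: 0.0
time_s: 3.9
ee_pos: [0.5393, -0.0203, 0.1886]
tcp_rot: [0.0, -0.008, 1.0, 0.0]
ft_force: [-0.9, 0.5, 3.0]
gripper_width: 0.0144
gripper_force: 58.4
```

```bash
python3 -m creep '[{"tx":1.4,"ty":0,"tz":3,"twist":0},{"tx":1.4,"ty":0,"tz":3,"twist":0},{"tx":1.3,"ty":0,"tz":3,"twist":0},{"tx":1.3,"ty":0,"tz":3,"twist":0},{"tx":1.2,"ty":0,"tz":3,"twist":0}]'
python3 -m creep '[{"tx":1.2,"ty":0,"tz":3,"twist":0},{"tx":1.1,"ty":0,"tz":3,"twist":0},{"tx":1.0,"ty":0,"tz":3,"twist":0},{"tx":1.0,"ty":0,"tz":3,"twist":0},{"tx":0.9,"ty":0,"tz":3,"twist":0}]'
```

```text
time_s: 4.53
ee_pos: [0.5331, -0.0204, 0.1737]
tcp_rot: [0.001, -0.008, 1.0, 0.0]
ft_force: [-1.8, -0.2, 9.5]
gripper_width: 0.0143
gripper_force: 59.3
time_s: 5.15
ee_pos: [0.5277, -0.0205, 0.1588]
tcp_rot: [0.001, -0.008, 1.0, 0.0]
ft_force: [-4.2, -0.7, 11.4]
gripper_width: 0.014
gripper_force: 60.0
```

```bash
python3 -m creep '[{"tx":0.3,"ty":0,"tz":1,"twist":0},{"tx":0.3,"ty":0,"tz":1,"twist":0},{"tx":0.3,"ty":0,"tz":1,"twist":0},{"tx":0.2,"ty":0,"tz":1,"twist":0},{"tx":0,"ty":0,"tz":0,"twist":0}]'
python3 -m creep '[{"tx":0.2,"ty":0,"tz":0.7,"twist":0},{"tx":0.2,"ty":0,"tz":0.7,"twist":0},{"tx":0,"ty":0,"tz":0,"twist":0},{"tx":0,"ty":0,"tz":0,"twist":0},{"tx":0,"ty":0,"tz":0,"twist":0}]'
```

```text
time_s: 5.78
ee_pos: [0.5266, -0.0205, 0.1548]
tcp_rot: [0.001, -0.008, 1.0, 0.0]
ft_force: [-3.1, 0.3, 10.3]
gripper_width: 0.0143
gripper_force: 60.1
time_s: 6.4
ee_pos: [0.5261, -0.0205, 0.1533]
tcp_rot: [0.0, -0.008, 1.0, 0.0]
ft_force: [-2.7, 0.6, 9.1]
gripper_width: 0.0144
gripper_force: 60.3
```

Still spring force only (about 10 N), so I'll continue in small steps.

```bash
python3 -m creep '[{"tx":0.2,"ty":0,"tz":0.5,"twist":0},{"tx":0.1,"ty":0,"tz":0.5,"twist":0},{"tx":0,"ty":0,"tz":0,"twist":0},{"tx":0,"ty":0,"tz":0,"twist":0},{"tx":0,"ty":0,"tz":0,"twist":0}]'
python3 -m creep '[{"tx":0.1,"ty":0,"tz":0.3,"twist":0},{"tx":0.1,"ty":0,"tz":0.3,"twist":0},{"tx":0,"ty":0,"tz":0,"twist":0},{"tx":0,"ty":0,"tz":0,"twist":0},{"tx":0,"ty":0,"tz":0,"twist":0}]'
```

```text
time_s: 7.02
ee_pos: [0.5259, -0.0205, 0.1524]
tcp_rot: [0.0, -0.008, 1.0, 0.0]
ft_force: [-3.1, 0.1, 10.4]
gripper_width: 0.0142
gripper_force: 60.3
time_s: 7.65
ee_pos: [0.5258, -0.0205, 0.1519]
tcp_rot: [0.001, -0.008, 1.0, 0.0]
ft_force: [-2.4, 1.0, 11.2]
gripper_width: 0.0143
gripper_force: 60.3
```

```bash
python3 -m creep '[{"tx":0.1,"ty":0,"tz":0.3,"twist":0},{"tx":0,"ty":0,"tz":0.2,"twist":0},{"tx":0,"ty":0,"tz":0,"twist":0},{"tx":0,"ty":0,"tz":0,"twist":0},{"tx":0,"ty":0,"tz":0,"twist":0}]'
python3 -m creep '[{"tx":0.1,"ty":0,"tz":0.3,"twist":0},{"tx":0,"ty":0,"tz":0.1,"twist":0},{"tx":0,"ty":0,"tz":0,"twist":0},{"tx":0,"ty":0,"tz":0,"twist":0},{"tx":0,"ty":0,"tz":0,"twist":0}]'
```

```text
time_s: 8.28
ee_pos: [0.5257, -0.0205, 0.1514]
tcp_rot: [0.001, -0.008, 1.0, 0.0]
ft_force: [-3.2, 0.3, 11.5]
gripper_width: 0.0142
gripper_force: 60.4
time_s: 8.9
ee_pos: [0.5256, -0.0205, 0.151]
tcp_rot: [0.001, -0.008, 1.0, 0.0]
ft_force: [-2.8, 0.3, 12.2]
gripper_width: 0.0144
gripper_force: 60.4
```

```bash
python3 -m creep '[{"tx":0.1,"ty":0,"tz":0.2,"twist":0},{"tx":0,"ty":0,"tz":0.2,"twist":0},{"tx":0,"ty":0,"tz":0,"twist":0},{"tx":0,"ty":0,"tz":0,"twist":0},{"tx":0,"ty":0,"tz":0,"twist":0}]'
python3 -m creep '[{"tx":0.1,"ty":0,"tz":0.2,"twist":0},{"tx":0,"ty":0,"tz":0.2,"twist":0},{"tx":0,"ty":0,"tz":0,"twist":0},{"tx":0,"ty":0,"tz":0,"twist":0},{"tx":0,"ty":0,"tz":0,"twist":0}]'
```

```text
time_s: 9.52
ee_pos: [0.5255, -0.0205, 0.1507]
tcp_rot: [0.001, -0.008, 1.0, 0.0]
ft_force: [-3.9, 0.6, 13.8]
gripper_width: 0.0141
gripper_force: 60.5
time_s: 10.15
ee_pos: [0.5256, -0.0205, 0.1506]
tcp_rot: [0.001, -0.008, 1.0, 0.0]
ft_force: [-5.0, 0.6, 19.7]
gripper_width: 0.0144
gripper_force: 61.2
```

Force rose to 20 N while z stalled at 0.1506, so the lid is on the buffers. I'll check the lid angle and tip alignment by camera.

```bash
python3 - <<'E'
from h import *
np.set_printoptions(precision=4,suppress=True)
b,d=optics.grab_frame("scene");w=world("scene",d);hsv=cv2.cvtColor(b,cv2.COLOR_BGR2HSV)
m=(hsv[...,1]>60)&(d>0)&(w[...,0]>.56)&(w[...,0]<.69)&(w[...,1]<.07)&(w[...,1]>-.06)&(w[...,2]>.08)&(w[...,2]<.115)
p=w[m];A=np.c_[p[:,:2],np.ones(len(p))];c=np.linalg.lstsq(A,p[:,2],rcond=None)[0];print(len(p),c,np.median(p[:,2]))
P=optics.camera_params("wrist");b,d=optics.grab_frame("wrist");w=world("wrist",d,P);cv2.imwrite("pics/wrist2.png",b);np.savez("wrist2",b=b,w=w)
E
```

```text
893 [0.0001 0.0012 0.0995] 0.0995470365705028
```

View pics/wrist2.png

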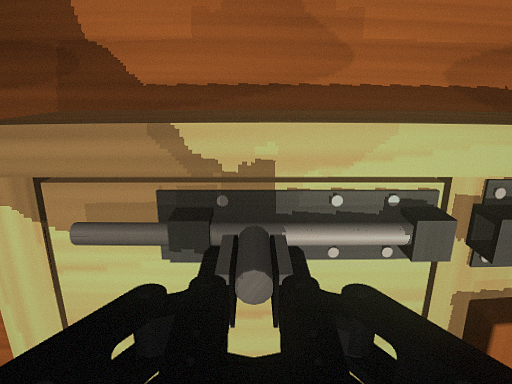

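The lid is shut flush (tilt about 0). The knob is gripped at (255,285) and the rod is in line with the keeper at (490,235). Now slide the bolt.

```bash
python3 -m creep '[{"tx":0,"ty":1.5,"tz":0,"twist":0},{"tx":0,"ty":3,"tz":0,"twist":0},{"tx":0,"ty":3,"tz":0,"twist":0},{"tx":0,"ty":3,"tz":0,"twist":0},{"tx":0,"ty":1.5,"tz":0,"twist":0}]'
python3 -m creep '[{"tx":0,"ty":1,"tz":0,"twist":0},{"tx":0,"ty":1,"tz":0,"twist":0},{"tx":0,"ty":1,"tz":0,"twist":0},{"tx":0,"ty":1,"tz":0,"twist":0},{"tx":0,"ty":1,"tz":0,"twist":0}]'
```

```text
time_s: 10.88
ee_pos: [0.5254, -0.0089, 0.1506]
tcp_rot: [0.001, -0.008, 1.0, -0.0]
ft_force: [-6.1, -3.5, 20.1]
gripper_width: 0.0143
gripper_force: 61.3
time_s: 11.5
ee_pos: [0.5253, -0.004, 0.1506]
tcp_rot: [0.001, -0.008, 1.0, -0.0]
ft_force: [-5.6, -3.0, 20.2]
gripper_width: 0.0139
gripper_force: 61.3
```

```bash
python3 -m creep '[{"tx":0,"ty":0.8,"tz":0,"twist":0},{"tx":0,"ty":0.8,"tz":0,"twist":0},{"tx":0,"ty":0.8,"tz":0,"twist":0},{"tx":0,"ty":0.8,"tz":0,"twist":0},{"tx":0,"ty":0.8,"tz":0,"twist":0}]'
python3 -m creep '[{"tx":0,"ty":1,"tz":0,"twist":0},{"tx":0,"ty":1,"tz":0,"twist":0},{"tx":0,"ty":1,"tz":0,"twist":0},{"tx":0,"ty":1,"tz":0,"twist":0},{"tx":0,"ty":1,"tz":0,"twist":0}]'
```

```text
time_s: 12.12
ee_pos: [0.5252, -0.0, 0.1506]
tcp_rot: [0.001, -0.008, 1.0, -0.0]
ft_force: [-6.0, -2.7, 20.0]
gripper_width: 0.0143
gripper_force: 61.3
time_s: 12.75
ee_pos: [0.5251, 0.005, 0.1506]
tcp_rot: [0.001, -0.008, 1.0, -0.0]
ft_force: [-5.0, -2.9, 21.2]
gripper_width: 0.0143
gripper_force: 61.3
```

```bash
python3 -m creep '[{"tx":0,"ty":1.6,"tz":0,"twist":0},{"tx":0,"ty":1.6,"tz":0,"twist":0},{"tx":0,"ty":1.6,"tz":0,"twist":0},{"tx":0,"ty":1.6,"tz":0,"twist":0},{"tx":0,"ty":1.6,"tz":0,"twist":0}]'
python3 -m creep '[{"tx":0,"ty":0.5,"tz":0,"twist":0},{"tx":0,"ty":0.5,"tz":0,"twist":0},{"tx":0,"ty":0.5,"tz":0,"twist":0},{"tx":0,"ty":0.5,"tz":0,"twist":0},{"tx":0,"ty":0.5,"tz":0,"twist":0}]'
```

```text
time_s: 13.38
ee_pos: [0.525, 0.013, 0.1506]
tcp_rot: [0.001, -0.008, 1.0, 0.0]
ft_force: [-5.9, -3.3, 19.9]
gripper_width: 0.0138
gripper_force: 61.3
time_s: 14.0
ee_pos: [0.5249, 0.0155, 0.1506]
tcp_rot: [0.001, -0.008, 1.0, 0.0]
ft_force: [-5.3, -3.9, 20.5]
gripper_width: 0.0142
gripper_force: 61.3
```

```bash
python3 -m creep '[{"tx":0,"ty":0.4,"tz":0,"twist":0},{"tx":0,"ty":0.4,"tz":0,"twist":0},{"tx":0,"ty":0.4,"tz":0,"twist":0},{"tx":0,"ty":0.4,"tz":0,"twist":0},{"tx":0,"ty":0,"tz":0,"twist":0}]'
```

```text
time_s: 14.62
ee_pos: [0.525, 0.0172, 0.1506]
tcp_rot: [0.001, -0.008, 1.0, 0.0]
ft_force: [-6.0, -3.2, 19.8]
gripper_width: 0.014
gripper_force: 61.3
```

```bash
python3 -m creep '[{"tx":0,"ty":0.3,"tz":0,"twist":0},{"tx":0,"ty":0.3,"tz":0,"twist":0},{"tx":0,"ty":0.3,"tz":0,"twist":0},{"tx":0,"ty":0,"tz":0,"twist":0},{"tx":0,"ty":0,"tz":0,"twist":0}]'
```

```text
time_s: 15.25
ee_pos: [0.5249, 0.0181, 0.1506]
tcp_rot: [0.001, -0.008, 1.0, 0.0]
ft_force: [-6.1, -2.8, 20.5]
gripper_width: 0.0142
gripper_force: 61.3
```

```bash
python3 -m creep '[{"tx":0,"ty":0.4,"tz":0,"twist":0},{"tx":0,"ty":0.4,"tz":0,"twist":0},{"tx":0,"ty":0.4,"tz":0,"twist":0},{"tx":0,"ty":0.4,"tz":0,"twist":0},{"tx":0,"ty":0,"tz":0,"twist":0}]'
```

```text
time_s: 15.88
ee_pos: [0.5249, 0.0197, 0.1506]
tcp_rot: [0.001, -0.008, 1.0, 0.0]
ft_force: [-6.2, -2.0, 20.2]
gripper_width: 0.014
gripper_force: 61.3
```

```bash
python3 -m creep '[{"tx":0,"ty":0.4,"tz":0,"twist":0},{"tx":0,"ty":0.4,"tz":0,"twist":0},{"tx":0,"ty":0.4,"tz":0,"twist":0},{"tx":0,"ty":0.4,"tz":0,"twist":0},{"tx":0,"ty":0,"tz":0,"twist":0}]'
```

```text
time_s: 16.5
ee_pos: [0.5249, 0.0213, 0.1506]
tcp_rot: [0.001, -0.008, 1.0, 0.0]
ft_force: [-6.2, -3.0, 19.1]
gripper_width: 0.0142
gripper_force: 61.3
```

```bash
python3 -m creep '[{"tx":0,"ty":0.4,"tz":0,"twist":0},{"tx":0,"ty":0.4,"tz":0,"twist":0},{"tx":0,"ty":0.4,"tz":0,"twist":0},{"tx":0,"ty":0.4,"tz":0,"twist":0},{"tx":0,"ty":0,"tz":0,"twist":0}]'
```

```text
time_s: 17.12
ee_pos: [0.5248, 0.0229, 0.1506]
tcp_rot: [0.001, -0.008, 1.0, 0.0]
ft_force: [-6.0, -3.0, 20.7]
gripper_width: 0.0142
gripper_force: 61.3
```

```bash
python3 -m creep '[{"tx":0,"ty":0.4,"tz":0,"twist":0},{"tx":0,"ty":0.4,"tz":0,"twist":0},{"tx":0,"ty":0.4,"tz":0,"twist":0},{"tx":0,"ty":0.4,"tz":0,"twist":0},{"tx":0,"ty":0,"tz":0,"twist":0}]'
```

```text
time_s: 17.75
ee_pos: [0.5249, 0.0232, 0.1506]
tcp_rot: [0.001, -0.007, 1.0, -0.001]
ft_force: [-5.7, -11.2, 20.5]
gripper_width: 0.0144
gripper_force: 61.5
```

The bolt is on the stop: force rose from 3 to 11 N, so the tip bears by about 8 N. Hold briefly, then release and retreat upward.

```bash
python3 -m creep '[{"tx":0,"ty":0,"tz":0,"twist":0},{"tx":0,"ty":0,"tz":0,"twist":0},{"tx":0,"ty":0,"tz":0,"twist":0},{"tx":0,"ty":0,"tz":0,"twist":0},{"tx":0,"ty":0,"tz":0,"twist":0}]'
python3 -m creep '[{"tx":0,"ty":0,"tz":0,"twist":0},{"tx":0,"ty":0,"tz":0,"twist":0},{"tx":0,"ty":0,"tz":0,"twist":0},{"tx":0,"ty":0,"tz":0,"twist":0},{"tx":0,"ty":0,"tz":0,"twist":0}]' 0.6
python3 -m creep '[{"tx":0,"ty":0,"tz":-10,"twist":0},{"tx":0,"ty":0,"tz":-20,"twist":0},{"tx":0,"ty":0,"tz":-30,"twist":0},{"tx":0,"ty":0,"tz":-40,"twist":0},{"tx":0,"ty":0,"tz":0,"twist":0}]'
python3 - <<'E'
from h import *
P=optics.camera_params("wrist");b,d=optics.grab_frame("wrist");w=world("wrist",d,P);cv2.imwrite("pics/wrist3.png",b)
k=w[(d>0)&(w[...,2]>.155)&(w[...,2]<.17)&(abs(w[...,0]-.525)<.02)&(abs(w[...,1]-.02)<.03)];print(len(k),k.mean(0) if len(k) else 0)
b,d=optics.grab_frame("scene");w=world("scene",d);hsv=cv2.cvtColor(b,cv2.COLOR_BGR2HSV)
m=(hsv[...,1]>60)&(d>0)&(w[...,0]>.56)&(w[...,0]<.69)&(w[...,1]<.07)&(w[...,1]>-.06)&(w[...,2]>.08)&(w[...,2]<.13)
p=w[m];A=np.c_[p[:,:2],np.ones(len(p))];print(np.linalg.lstsq(A,p[:,2],rcond=None)[0])
E
```

```text
time_s: 18.38
ee_pos: [0.5248, 0.0232, 0.1506]
tcp_rot: [0.001, -0.007, 1.0, -0.001]
ft_force: [-5.3, -10.5, 21.4]
gripper_width: 0.0144
gripper_force: 61.5
time_s: 19.0
ee_pos: [0.5242, 0.0249, 0.1496]
tcp_rot: [-0.0, -0.008, 1.0, -0.0]
ft_force: [-0.3, 0.4, 0.9]
gripper_width: 0.0512
gripper_force: 0.0
time_s: 19.62
ee_pos: [0.5256, 0.0249, 0.2529]
tcp_rot: [0.002, -0.008, 1.0, 0.001]
ft_force: [0.4, 0.1, -0.3]
gripper_width: 0.0511
gripper_force: 0.0
499 [0.52383875 0.02267732 0.16356386]
[-0.0107753   0.00254943  0.10743938]
```

View pics/wrist3.png

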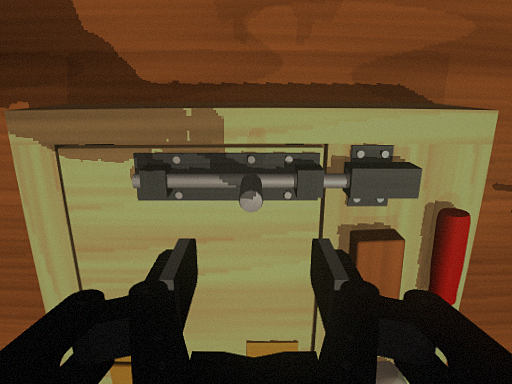

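The rod runs into the keeper at (350,180), and the knob is free at (250,200). The lid is held at about 0.011 rad and the arm is clear.

```bash
python3 -c "
from workcell import r
print(r.job_done())"
```

```text
the job is handed in; nothing more can be done
None
```

The chest is closed and bolted: I pushed the bolt against the hidden stop with about 8 N, and after release the lid stayed down at about 0.011 rad; the job is handed in, but no verdict was returned.

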